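# Hang up the ear defenders and show the label plate to the reader

### The arm

A 7-joint arm with a two-finger parallel gripper is mounted at the origin on the work surface. World frame = base frame: x ahead of the robot, y to its left, z up, the work surface at z = 0. Lengths are in m, angles in rad, forces in N, time in s.
With the tool pointing down it reaches from about 0.4 to 0.85 m from the base axis. Payload 4.5 kg.
Tool frame: the origin (TCP) lies between the finger pads, 19 mm behind the fingertips; this is the grasp point; z points along the fingers, y is the line along which they close (so a half turn about z gives the same grasp; the last joint's range is limited). The gripper opens to 85 mm and grips with 20 to 120 N. Pads are 22 mm wide; open, the fingers measure 114 mm over their backs; the gripper's body (76 mm by 85 mm) begins 54 mm behind the grasp point. The pads swing forward as they close: fully open they stand 13 mm farther back than shut.
Start: joints at [1.248, 0.689, -0.195, 1.565, 0.157, 0.902, -0.215], TCP at [0.218, -0.586, 0.25] pointing down, gripper open.
Joint ranges: [-3.01, 3.01], [-0.46, 2.08], [-1.47, 1.51], [0.13, 2.56], [-1, 4.14], [0.04, 2.09], [-2.66, 2.66]. Speed limits (rad/s): [2.57, 2.57, 3.14, 3.14, 3.14, 3.14, 3.14].

### API

Orientations are given as a unit quaternion [w, x, y, z].
In Python, from rig import robot gives the robot as it stands. The module is installed in compiled form; this text tells all that it offers. Calls block until the motion is done:
- robot.reach(position, orientation): joint-space move of the TCP to a pose.
- robot.move_straight(position, attitude=None, speed=0.15, max_force=None): straight line of the TCP; attitude=None keeps the orientation; speed is the mean speed in m/s. With max_force (N) it stops when the force on the tool has changed by that much, and returns True; else False.
- robot.set_joints(angles): joint-space move.
- robot.release() and robot.grasp(force=None): open the fingers fully, or close them until they stop; force is the grip in N (None keeps the last).
- robot.sleep(seconds).
- robot.inverse_kinematics(position, orientation): joint angles nearest the present ones, or None.
- robot.get_state(): the state.
- robot.snapshot(name): name is "scene" or "side" or "wrist"; returns a dict with "img" (420x560x3 uint8, red, green, blue), "z_map" (420x560 float32, m along the optical axis (not along the pixel's ray), 0 where there is no reading), "K" (3x3 intrinsics, pixels), "world_from_camera" (4x4, takes a point from camera to world coordinates). Camera axes: x right, y down, z forward; pixel columns grow to the right and rows downward; lengths in m; the calibration is good to about 2 mm. A picture is of the moment at which its call begins.
A pose or a line that the arm cannot do raises robot.MotionError and nothing moves.
- robot.job_done(): hands the job in; it is judged then, once.
Trained networks look in a picture, given as the dict that the camera call returned (one of the last four; its "shot" number tells which), for a name from the list of things; names that differ only in an ending like _2 or _b are one class to them, and where a whole thing is asked for, a point or a joint stands for the part that bears it (a point fixed in the world has none). Each returns a list of dicts, best first, with "score" (0 to 1); they miss things now and then, are a little off and sometimes report something else, mostly with a low value. They report only what shows in the picture. A call takes as long as a camera call. They do not tell look-alikes from the thing itself.
- robot.spot_in(picture, label): "extent" ([left, top, right, bottom] in pixels, round what is visible of it).
- robot.trace(picture, label): "mask" (420x560 bool, what is visible of it) and "extent" ([left, top, right, bottom] in pixels, round what is visible of it).
- robot.pinpoint(picture, label): "at" ([column, row] in pixels: a listed point, or the origin of a listed thing).
The state is a dict: "t": time; "qpos": joint angles; "joint_vel": joint speeds; "joint_torque": joint torques, N m; "tool_pos": TCP position; "eef_rot": TCP orientation; "force": force on the tool from outside, world axes, zero at the start; "torque": the same for the moment, N m; "finger_gap": finger opening in m; "grip_force": force on a finger pad.
Only numpy, scipy, OpenCV 4.12 (cv2) and the standard library are available. Lean on these libraries where they do the work, as an engineer would, in place of code of your own. Each camera call takes 0.05 s, during which the arm holds its last target. There are 200 camera calls.

### The job

Someone stood the ear defenders over a plant label plate: hang them by their band over the steel rail and leave them hanging there. Then find the plate's frosted end by the small notch in one corner, pick the plate up by its other, clear end, and finish while holding it still at the reader: level, label side up as it lay, frosted end foremost towards the reader's column and centred between the tops of the two thin sight posts, at their height, touching nothing but the gripper. Leave everything else on the bench where it is.

Things in the scene. Friction and masses are not known exactly. Their poses are not given: they have to be found in the camera images.
- ear_defenders: Loose rigid ear defenders, 0.17 to 0.34 kg, standing on two grey cups under an arched black headband; 188 (x) x 64 (y) x 160 mm tall. Origin on the bench midway between the cups, z up. Cups at x = +77 and -77 mm, each 34 x 64 x 78 mm, 120 mm clear between. The arch lies in the x-z plane; the band is 24 mm wide along y. Grip the crown pad across y.
- band_top (a point): Top of the crown pad of the ear defenders, 160 mm above their origin. The pad is a rubber block 36 mm (x) x 26 mm (y) x 19 mm tall, sitting on the band (top face here).
- band_under (a point): Underside of the band at the crown, 137 mm above the ear defenders' origin: this rests on the rail when they hang.
- label_plate: Loose rigid pale plate, 92 (x) x 36 (y) x 8 mm thick, 32 g, lying flat beneath the ear defenders' band at any yaw, label side (+z) up. Origin at the centre of its underside. The +x end is frosted (last 30 mm, only slightly paler); its corner at +x, -y has a 12 x 12 mm square notch, the plate's only one. The -x end is the clear end, to be gripped across y.
- frosted_centre (a point): Centre of the frosted part, at x = +31 mm, 4 mm above the underside of the plate; axes as the plate's.
- clear_end (a point): Middle of the edge of the clear end, at x = -46 mm, 4 mm above the underside; axes as the plate's.
- rail: Fixed steel rail: a horizontal round bar 12 mm thick on two posts, bar axis 150 mm above the bench, about 220 mm long. Origin on the bench under its middle; the bar runs along its y; the cups must hang on either side, at +x and -x of it. It may stand on either side of the bench.
- rail_mid (a point): Middle of the rail's bar, on its axis; axes as the rail's.
- reader: Fixed label reader: base plate 10 mm thick, x -30 to +140, y -85 to +85 mm; two steel sight posts, 8 mm thick, at x = 0, y = +65 and -65 mm, tops 100 mm above the bench; at x = +125 mm a column with a black tilted head, 243 mm tall, reaching forward to x = +70 mm above 160 mm. Origin on the bench midway between the posts; x points to the column. It may stand on either side of the bench.
- read_spot (a point): Point midway between the tops of the two sight posts, 100 mm above the bench: where the centre of the frosted part is to be held; axes as the reader's, x towards the column.
- seedling_a: Bystander, to be left alone: black pot 60 mm wide, 55 mm tall, with a seedling. Origin at the centre of its underside.
- seedling_b: Bystander, to be left alone: black pot 60 mm wide, 55 mm tall, with a seedling. Origin at the centre of its underside.
- blank_plate: Bystander, to be left alone: spare plate of the same size as the label plate (92 x 36 x 8 mm) but with four square corners, lying flat alone in the open. Origin at the centre of its underside.
- feed_bottle: Bystander, to be left alone: white bottle 64 mm wide, 150 mm tall. Origin at the centre of its underside.
- stake_cup: Bystander, to be left alone: open grey cup 72 mm wide, 85 mm tall. Origin at the centre of its underside.
- forceps: Bystander, to be left alone: steel forceps, 140 mm long, lying flat. Origin at the centre of its underside.
There are look-alikes about, which are no part of the job. Leave any green or pink look-alike of the label_plate alone.

How it is judged:
By the outcome, as a careful person would: the job done as asked, in the order asked, and still so for the second after the job is handed in, while the arm keeps its last pose, push and grip.
It also fails if it takes over 58 s, if anything falls off the work surface, if the arm or the gripper's body presses on something with over 40 N, if the wrist force passes 120 N, or if a joint passes its speed limit or range.

## Working session

There is one attempt and no reset: what is moved stays moved. The work goes in short steps, each a Python script; the robot and the scene stay as the last script left them, time stands still between calls to the robot, and variables do not carry over. Pictures are saved under pics/ and viewed, at most 12 in all, crops included, and the job is handed in when it is done.

```bash
mkdir -p pics
cat > h.py <<'E'
from rig import robot
import numpy as np, cv2
def save(n,img): cv2.imwrite(f'pics/{n}.png',cv2.cvtColor(img,cv2.COLOR_RGB2BGR))
def cloud(s):
    z=s['z_map'];K=s['K'];v,u=np.mgrid[:z.shape[0],:z.shape[1]]
    P=np.stack([(u-K[0,2])/K[0,0]*z,(v-K[1,2])/K[1,1]*z,z],-1)
    T=np.array(s['world_from_camera']);W=P@T[:3,:3].T+T[:3,3];W[z<=0]=np.nan
    return W
def at(W,p,r=1):
    c,q=int(round(p[0])),int(round(p[1]))
    return np.nanmedian(W[max(q-r,0):q+r+1,max(c-r,0):c+r+1].reshape(-1,3),0)
E
python3 - <<'E'
from h import *
np.set_printoptions(precision=3,suppress=True)
im=[]
for n in ['scene','side']:
    s=robot.snapshot(n);W=cloud(s);save(n,s['img'])
    print(n,np.array(s['world_from_camera'])[:3].round(3).tolist())
    for l in ['ear_defenders','label_plate','rail','reader','seedling_a','blank_plate','feed_bottle','stake_cup','forceps']:
        for d in robot.trace(s,l)[:4]:
            if d['score']<.3: continue
            P=W[d['mask']];print(l,round(d['score'],2),np.round(d['extent']),np.nanmedian(P,0),np.nanpercentile(P,2,axis=0),np.nanpercentile(P,98,axis=0))
    for l in ['band_top','band_under','rail_mid','read_spot','frosted_centre','clear_end','rail','reader']:
        print(l,[(round(d['score'],2),np.round(d['at']).tolist(),at(W,d['at']).round(3).tolist()) for d in robot.pinpoint(s,l)[:3]])
print(robot.get_state())
E
```

```text
scene [[0.22, 0.741, -0.634, 1.296], [0.975, -0.177, 0.132, -0.181], [-0.015, -0.647, -0.762, 1.053]]
ear_defenders 0.6 [276. 218. 300. 238.] [0.513 0.007 0.009] [ 0.473 -0.023  0.003] [0.551 0.036 0.014]
ear_defenders 0.56 [262. 189. 322. 242.] [0.508 0.025 0.078] [ 0.447 -0.068  0.01 ] [0.574 0.103 0.162]
ear_defenders 0.4 [340. 174. 422. 229.] [0.509 0.298 0.024] [0.467 0.187 0.006] [0.548 0.458 0.159]
label_plate 0.71 [248. 249. 275. 266.] [ 0.596 -0.103  0.009] [ 0.567 -0.143  0.002] [ 0.618 -0.059  0.013]
label_plate 0.63 [275. 218. 300. 242.] [0.513 0.006 0.009] [ 0.473 -0.023  0.003] [0.551 0.034 0.014]
label_plate 0.59 [186. 216. 212. 234.] [ 0.418 -0.266  0.009] [ 0.383 -0.302  0.004] [ 0.456 -0.233  0.013]
label_plate 0.53 [330. 156. 352. 177.] [0.27  0.255 0.01 ] [0.225 0.232 0.001] [0.314 0.277 0.015]
rail 0.92 [337. 168. 418. 229.] [0.511 0.267 0.021] [0.469 0.189 0.007] [0.548 0.458 0.159]
rail 0.36 [274. 221. 301. 238.] [0.513 0.007 0.009] [ 0.474 -0.022  0.003] [0.55  0.035 0.014]
reader 0.86 [164. 236. 226. 300.] [ 0.645 -0.307  0.012] [ 0.531 -0.392  0.004] [ 0.693
[... 2779 characters left out ...]
]
clear_end [(0.86, [316.0, 276.0], [0.446, -0.247, 0.006]), (0.63, [188.0, 204.0], [0.313, 0.268, 0.006])]
rail [(0.53, [221.0, 174.0], [0.503, 0.335, -0.002]), (0.17, [275.0, 221.0], [0.452, -0.045, 0.078])]
reader []
{'t': 1.8, 'qpos': array([ 1.248,  0.689, -0.195,  1.565,  0.157,  0.902, -0.215]), 'joint_vel': array([ 0.001,  0.001, -0.001, -0.   , -0.003, -0.   , -0.001]), 'joint_torque': array([ -0.001, -53.954,  -1.267, -15.888,   0.01 ,   0.001,   0.   ]), 'tool_pos': array([ 0.218, -0.586,  0.25 ]), 'eef_rot': array([0.   , 0.984, 0.178, 0.   ]), 'force': array([-0.035, -0.173, -0.103]), 'torque': array([ 0.008,  0.024, -0.006]), 'grip_force': 0.0, 'finger_gap': 0.0852498456170476}
```

View pics/scene.png

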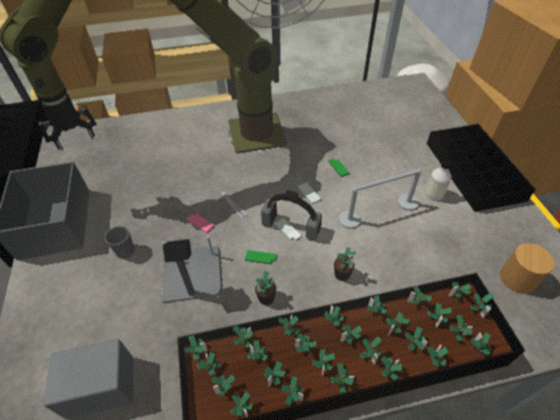

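View pics/side.png

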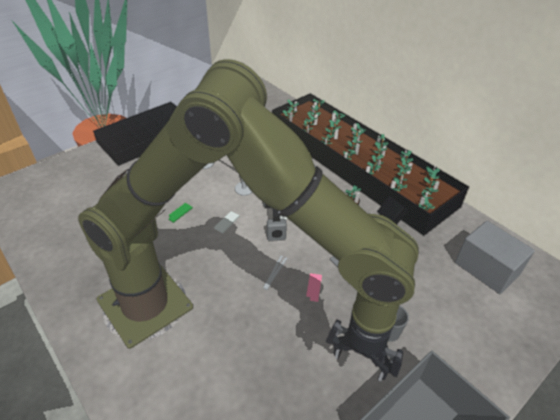

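Candidates for the label plate: the pale plate under the band (290,231), the blank plate (309,194), green ones (262,257) and (339,167), and a pink one (200,222). I choose the pale one under the band. Next I check it in a close crop and measure the fixtures.

Run:
```python
from h import *
np.set_printoptions(precision=4,suppress=True)
s=robot.snapshot('scene');W=cloud(s)
c=cv2.resize(s['img'][180:250,230:330],None,fx=7,fy=7,interpolation=cv2.INTER_CUBIC);save('crop',c)
def sel(lo,hi):
    m=np.all((W>np.array(lo))&(W<np.array(hi)),-1);return W[m]
def pca(P):
    m=np.median(P,0);d=np.linalg.svd((P-P.mean(0))[:,:2],full_matrices=False)[2][0];return m,np.degrees(np.arctan2(d[1],d[0])),len(P)
P=sel([.38,-.15,.02],[.62,.17,.2]);print('ear',pca(P),P.min(0),P.max(0))
Q=P[P[:,2]>.148];print('pad',pca(Q),Q.min(0),Q.max(0))
Q=P[P[:,2]<.08]
for h in (Q[Q[:,1]<.01],Q[Q[:,1]>.02]): print('cup',h.min(0),h.max(0),len(h))
R=sel([.4,.15,.14],[.62,.5,.17]);print('rail',pca(R),R.min(0),R.max(0))
B=sel([.4,-.5,.006],[.85,-.15,.014]);
r=cv2.minAreaRect(B[:,:2].astype(np.float32));print('base',r,len(B))
Q=sel([.4,-.45,.03],[.85,-.15,.3])
for lo in np.arange(.03,.26,.03):
    q=Q[(Q[:,2]>lo)&(Q[:,2]<lo+.03)];print(lo,len(q),q.min(0) if len(q) else'',q.max(0)if len(q) else '')
q=Q[(Q[:,2]<.107)&(Q[:,2]>.04)];print(q[::max(1,len(q)//45)])
```

```text
ear (array([0.5096, 0.0272, 0.079 ]), np.float64(56.16476665210176), 1020) [ 0.4277 -0.0716  0.02  ] [0.5775 0.1112 0.1662]
pad (array([0.5043, 0.0198, 0.1609]), np.float64(56.838502132982846), 109) [0.4815 0.0014 0.1489] [0.5222 0.0386 0.1662]
cup [ 0.4277 -0.0716  0.0203] [ 0.4916 -0.0154  0.08  ] 276
cup [0.5164 0.0546 0.02  ] [0.5775 0.1112 0.0799] 274
rail (array([0.5073, 0.3179, 0.1553]), np.float64(96.92043437088395), 296) [0.483  0.2073 0.1401] [0.5275 0.4377 0.1607]
base ((0.6224089860916138, -0.3217734694480896), (0.4468475580215454, 0.33937159180641174), 3.2565691471099854) 2357
0.03 76 [ 0.5541 -0.3435  0.0312] [ 0.85   -0.1506  0.0598]
0.06 370 [ 0.5525 -0.3437  0.06  ] [ 0.8499 -0.1501  0.0899]
0.09 362 [ 0.5409 -0.3744  0.0901] [ 0.8494 -0.1504  0.1187]
0.12 49 [ 0.6711 -0.3255  0.1203] [ 0.6849 -0.3066  0.1499]
0.15 54 [ 0.6555 -0.3255  0.1508] [ 0.6848 -0.285   0.1793]
0.18 62 [ 0.6266 -0.3366  0.1802] [ 0.6968 -0.2838  0.2095]
0.21 460 [ 0.6322 -0.3469  0.2105] [ 0.6972 -0.2846  0.24  ]
0.24 41 [ 0.6612 -0.3427  0.24  ] [ 0.6736 -0.2897  0.2455]
[[ 0.5486 -0.2409  0
[... 522 characters left out ...]
 0.8453 -0.2365  0.0975]
 [ 0.8424 -0.2655  0.1002]
 [ 0.846  -0.2253  0.0875]
 [ 0.8461 -0.261   0.1002]
 [ 0.8454 -0.2212  0.0782]
 [ 0.8453 -0.2688  0.0965]
 [ 0.8466 -0.2289  0.0787]
 [ 0.8442 -0.2881  0.0982]
 [ 0.846  -0.2486  0.0818]
 [ 0.8463 -0.2078  0.0611]
 [ 0.8455 -0.2818  0.092 ]
 [ 0.8463 -0.2421  0.0729]
 [ 0.8436 -0.317   0.1003]
 [ 0.8451 -0.2713  0.0796]
 [ 0.8457 -0.2309  0.0596]
 [ 0.8454 -0.295   0.0867]
 [ 0.8459 -0.2555  0.0671]
 [ 0.8456 -0.3272  0.0983]
 [ 0.8483 -0.2746  0.0764]
 [ 0.8445 -0.3352  0.0942]
 [ 0.8462 -0.2805  0.0687]
 [ 0.8455 -0.3293  0.0872]
 [ 0.8452 -0.3437  0.0883]
 [ 0.846  -0.3401  0.082 ]
 [ 0.8463 -0.3299  0.0711]
 [ 0.8444 -0.3349  0.0568]]
```

View pics/crop.png

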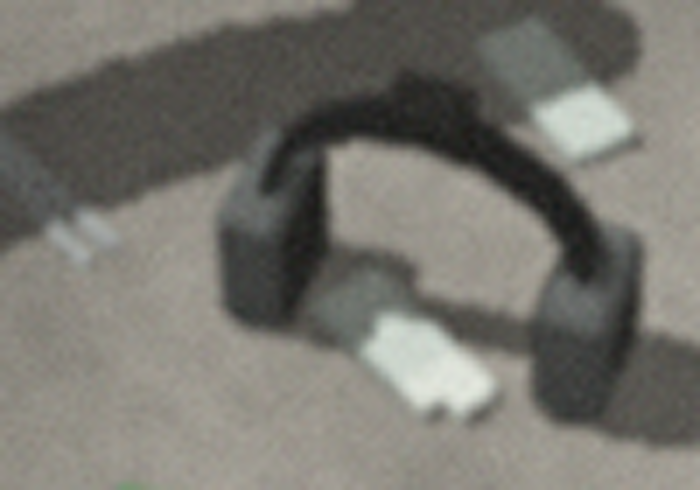

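The crop shows the pale plate under the band with its notch at about crop (440,412), i.e. the corner of the lower-right (+x world) end. The blank at crop (585,120) has square corners, so the choice stands. Next I take a close wrist view above the ear defenders.

```bash
cat >> h.py <<'E'
def q(deg):
    a=np.radians(deg)/2;return np.array([0,np.cos(a),np.sin(a),0])
E
python3 - <<'E'
from h import *
np.set_printoptions(precision=4,suppress=True)
for p,a in [([.503,.02,.42],56),([.503,.02,.161],56),([.506,.32,.26],7),([.49,-.0,.02],32),([.48,-.3,.125],-3),([.503,.02,.42],-124),([.506,.32,.26],-173)]:
    print(p,a,robot.inverse_kinematics(p,q(a)))
s=robot.get_state();robot.move_straight([.218,-.586,.4],speed=.3)
robot.reach([.44,.02,.42],q(56))
s=robot.snapshot('wrist');W=cloud(s);save('w1',s['img'])
print(robot.get_state()['t'],robot.get_state()['tool_pos'],s['world_from_camera'])
for l in ['band_top','frosted_centre','clear_end']:
    print(l,[(round(d['score'],2),np.round(d['at']).tolist(),at(W,d['at']).round(3).tolist()) for d in robot.pinpoint(s,l)[:3]])
E
```

```text
[0.503, 0.02, 0.42] 56 [ 0.2009  0.3695 -0.4931  1.644   0.1864  1.1751 -0.9296]
[0.503, 0.02, 0.161] 56 [-0.0132  0.6777 -0.1902  2.013   0.2628  0.4738 -0.9904]
[0.506, 0.32, 0.26] 7 [-0.6061  0.6376 -0.0604  1.6411  0.0472  0.8643 -2.1339]
[0.49, -0.0, 0.02] 32 [-0.088   0.942  -0.0101  2.1059  0.087   0.0941 -1.1928]
[0.48, -0.3, 0.125] -3 [ 0.4913  0.7901 -0.0241  1.8555  0.036   0.4965 -1.1804]
[0.503, 0.02, 0.42] -124 [ 0.5964  0.5637 -1.248   1.6269  0.5458  1.3524  1.8198]
[0.506, 0.32, 0.26] -173 [-0.1084  0.8213 -1.0343  1.6138  0.7581  1.1559  0.3669]
4.85 [0.4403 0.019  0.4198] [[ 0.8285 -0.5384 -0.1537  0.4792]
 [-0.5599 -0.7967 -0.2274  0.0764]
 [-0.      0.2745 -0.9616  0.5432]
 [ 0.      0.      0.      1.    ]]
band_top []
frosted_centre [(0.88, [388.0, 146.0], [0.607, -0.072, 0.007]), (0.85, [344.0, 301.0], [0.392, -0.289, 0.007]), (0.64, [324.0, 129.0], [0.532, 0.014, 0.01])]
clear_end [(0.95, [356.0, 268.0], [0.447, -0.24, 0.008]), (0.92, [125.0, 72.0], [0.314, 0.268, 0.0]), (0.84, [389.0, 190.0], [0.573, -0.145, 0.0])]
```

View pics/w1.png

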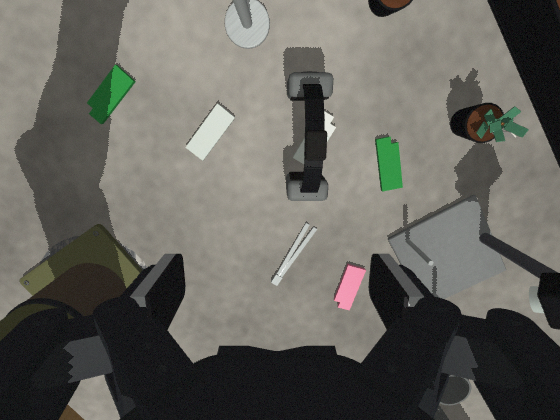

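The wrist view shows the band from cup (308,85) to cup (306,188), with the pad at (317,145) and the pale plate beneath it at (320,135). The reader is at (450,240). I measure the ear defenders, reader and plate from this depth image.

Run:
```python
from h import *
np.set_printoptions(precision=4,suppress=True)
s=robot.snapshot('wrist');W=cloud(s)
def sel(lo,hi):
    m=np.all((W>np.array(lo))&(W<np.array(hi)),-1);return W[m]
P=sel([.4,-.12,.05],[.62,.15,.2])
def rect(P):
    (c,sz,a)=cv2.minAreaRect(P[:,:2].astype(np.float32));return np.array(c),np.array(sz),a,len(P)
T=P[P[:,2]>.155];print('pad top',rect(T),np.median(T[:,2]))
T=P[(P[:,2]>.12)];print('band',rect(T))
C=P[(P[:,2]<.09)&(P[:,2]>.07)]
a=C[C[:,1]<.01];b=C[C[:,1]>.03];print('cups',rect(a),rect(b)); d=rect(b)[0]-rect(a)[0];print(np.hypot(*d),np.degrees(np.arctan2(d[1],d[0])),(rect(a)[0]+rect(b)[0])/2)
print('benchz',np.median(sel([.35,0,-.02],[.45,.05,.02])[:,2]))
B=sel([.45,-.45,.006],[.74,-.19,.016]);print('reader base',rect(B))
# posts
Q=sel([.45,-.45,.03],[.6,-.19,.12])
for z0 in (.03,.06,.09):
  for lo,hi in ((-.45,-.3),(-.3,-.19)):
    k=Q[(Q[:,2]>z0)&(Q[:,2]<z0+.03)&(Q[:,1]>lo)&(Q[:,1]<hi)]
    if len(k): print('post',z0,np.median(k,0),k.min(0),k.max(0),len(k))
L=sel([.43,-.08,.004],[.6,.08,.014]);print('plate pts',rect(L))
```

```text
pad top (array([0.4986, 0.0197]), array([0.0353, 0.0259]), 55.27006530761719, 627) 0.15929591867608078
band (array([0.4985, 0.0196]), array([0.1145, 0.0261]), 55.74949264526367, 1721)
cups (array([ 0.4563, -0.0425]), array([0.0332, 0.0637]), 56.2027587890625, 607) (array([0.5416, 0.0825]), array([0.0335, 0.0629]), 56.02762985229492, 868)
0.15129635072086056 55.6773304788257 [0.499 0.02 ]
benchz -0.0003887740502594994
reader base (array([ 0.5671, -0.309 ]), array([0.172 , 0.2426]), 85.84523010253906, 6718)
post 0.03 [ 0.5531 -0.24    0.0455] [ 0.5498 -0.2422  0.0302] [ 0.5573 -0.2382  0.0599] 51
post 0.06 [ 0.5527 -0.2398  0.0764] [ 0.5495 -0.2429  0.0601] [ 0.5567 -0.2383  0.09  ] 56
post 0.09 [ 0.5531 -0.2408  0.0986] [ 0.5498 -0.2473  0.0905] [ 0.5575 -0.2376  0.1018] 39
plate pts (array([ 0.533 , -0.0083]), array([0.0925, 0.1754]), 67.98014068603516, 471)
```

Run:
```python
from h import *
np.set_printoptions(precision=4,suppress=True)
robot.reach([.44,.24,.42],q(30))
s=robot.snapshot('wrist');W=cloud(s);save('w2',s['img'])
def sel(lo,hi):
    m=np.all((W>np.array(lo))&(W<np.array(hi)),-1);return W[m]
R=sel([.4,.15,.13],[.65,.5,.17]);
print(cv2.minAreaRect(R[:,:2].astype(np.float32)),len(R),R.min(0),R.max(0))
T=R[R[:,2]>np.percentile(R[:,2],60)];print('top',np.percentile(R[:,2],[5,50,95]))
print(cv2.fitLine(T[:,:2].astype(np.float32),cv2.DIST_HUBER,0,.01,.01).ravel())
print(robot.pinpoint(s,'rail_mid')[:1])
print(robot.get_state()['t'])
robot.reach([.499,.020,.26],q(55.8))
robot.move_straight([.499,.020,.161],speed=.12)
robot.grasp(40)
print(robot.get_state())
```

```text
((0.5035717487335205, 0.3237479329109192), (0.01578613929450512, 0.2359740287065506), 7.075634002685547) 2171 [0.4822 0.2066 0.1317] [0.5249 0.441  0.1585]
top [0.15   0.1544 0.1563]
[ 0.1223 -0.9925  0.5031  0.3272]
[{'at': [240.2, 92.1], 'score': 0.6}]
6.0333
{'t': 8.6667, 'qpos': array([ 0.1831,  0.7109, -0.5135,  2.0142,  0.6295,  0.5761, -1.366 ]), 'joint_vel': array([ 0.0001, -0.0007, -0.001 ,  0.0004,  0.0001, -0.0001, -0.0003]), 'joint_torque': array([ -0.1116, -44.0761,  -4.5182,  -8.9313,   0.1074,  -0.2929,
         0.0171]), 'tool_pos': array([0.4991, 0.02  , 0.1613]), 'eef_rot': array([0.0001, 0.8838, 0.4679, 0.0001]), 'force': array([-1.5958, -0.274 ,  4.8214]), 'torque': array([-0.1103,  0.2761, -0.0254]), 'grip_force': 40.250855684280396, 'finger_gap': 0.025145201807667234}
```

View pics/w2.png

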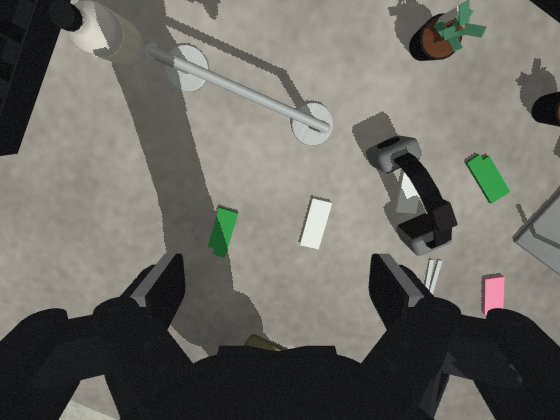

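View: the rail bar runs (155,50)–(325,127) and is clear around; the ears are undisturbed and gripped. Next: lift, carry over, and lower onto the bar.

Run:
```python
from h import *
np.set_printoptions(precision=4,suppress=True)
x,y=.5035,.3235
print(robot.inverse_kinematics([x,y,.36],q(7.05)))
robot.move_straight([.499,.020,.36],speed=.15)
print(robot.get_state()['force'],robot.get_state()['finger_gap'])
robot.reach([x,y,.36],q(7.05))
print(robot.get_state()['t'])
robot.move_straight([x,y,.20],speed=.12)
hit=robot.move_straight([x,y,.177],speed=.03,max_force=3)
st=robot.get_state();print(hit,st['tool_pos'],st['force'],st['t'])
s=robot.snapshot('scene');W=cloud(s)
save('hang',cv2.resize(s['img'][140:250,300:450],None,fx=5,fy=5))
```

```text
[-0.4314  0.5578 -0.3799  1.4883  0.218   1.1373 -2.2985]
[-0.0723  0.7397 -2.8967] 0.024895830054992234
11.3
True [0.5033 0.3233 0.1796] [-0.1841 -0.8017  5.0644] 13.4333
```

View pics/hang.png

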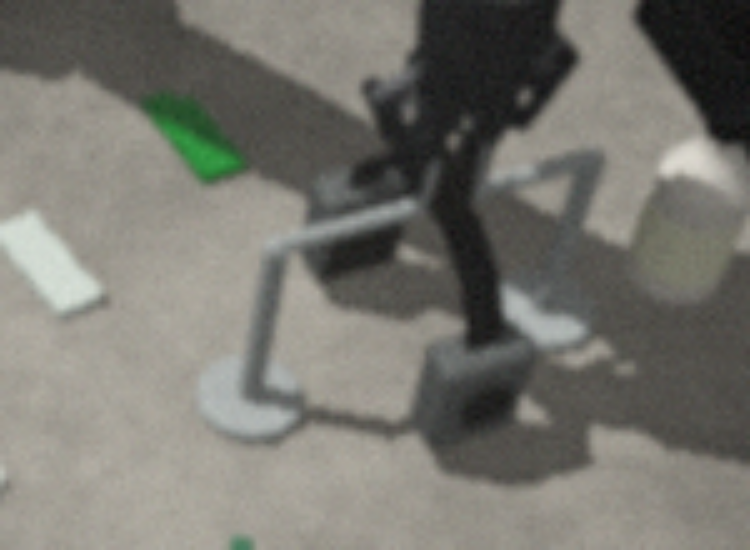

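The band sits on the bar with one cup on either side (crop (355,235) and (475,390)). Contact came at the expected height. Release, back off, and look over the plate and reader.

Run:
```python
from h import *
np.set_printoptions(precision=4,suppress=True)
robot.release();robot.sleep(.2)
robot.move_straight([.5035,.3235,.30],speed=.12)
robot.reach([.43,-.06,.34],q(20))
s=robot.snapshot('wrist');W=cloud(s);save('w3',s['img'])
def sel(lo,hi):
    m=np.all((W>np.array(lo))&(W<np.array(hi)),-1);return W[m]
def rect(P):
    (c,sz,a)=cv2.minAreaRect(P[:,:2].astype(np.float32));return np.array(c),np.array(sz),a,len(P)
for l in ['frosted_centre','clear_end']:
    print(l,[(round(d['score'],2),np.round(d['at']).tolist(),at(W,d['at']).round(4).tolist()) for d in robot.pinpoint(s,l)[:5]])
for d in robot.trace(s,'label_plate'):
    P=W[d['mask']];P=P[(P[:,2]>.004)&(P[:,2]<.013)]
    if len(P)>50: print(round(d['score'],2),np.round(d['extent']),rect(P),np.median(P,0))
t=robot.get_state()['t']
s=robot.snapshot('scene');W=cloud(s)
R=sel([.38,.2,.01],[.65,.45,.2]);print('hang',R[R[:,2]>.165].mean(0),R[R[:,2]>.165].max(0),t)
```

```text
frosted_centre [(0.87, [403.0, 239.0], [0.3883, -0.2861, 0.0074]), (0.83, [328.0, 42.0], [0.6066, -0.0671, 0.0072]), (0.77, [250.0, 68.0], [0.5407, 0.0198, 0.0073]), (0.71, [44.0, 208.0], [0.2454, 0.2511, 0.0076])]
clear_end [(0.86, [42.0, 165.0], [0.3103, 0.2644, 0.0073]), (0.85, [259.0, 125.0], [0.4742, -0.0164, 0.0073]), (0.83, [370.0, 84.0], [0.5786, -0.1411, 0.0075]), (0.65, [391.0, 196.0], [0.4446, -0.238, 0.0073])]
0.93 [ 32. 163.  61. 223.] (array([0.2686, 0.2563]), array([0.0925, 0.0386]), 12.386969566345215, 1455) [0.2727 0.2549 0.0074]
0.82 [234.  58. 267. 128.] (array([0.5113, 0.0063]), array([0.0922, 0.0361]), 25.400482177734375, 1742) [0.5112 0.0061 0.0075]
0.61 [382. 192. 418. 246.] (array([ 0.4139, -0.2683]), array([0.0921, 0.0363]), 39.04524612426758, 1251) [ 0.4167 -0.2657  0.0076]
0.59 [314.  31. 377.  96.] (array([ 0.5945, -0.1   ]), array([0.092 , 0.0365]), 67.52371215820312, 1924) [ 0.594  -0.1006  0.0075]
hang [0.5074 0.321  0.177 ] [0.5252 0.3368 0.1845] 17.1167
```

View pics/w3.png

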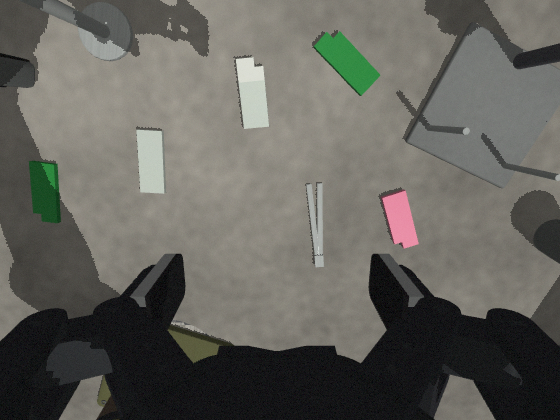

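The notch is at (259,62), on the far (+x world) end with the paler section. The clear end is at (256,126), and the plate's yaw is 25.4°. Next I measure the reader from above, then pick the plate up.

Run:
```python
from h import *
np.set_printoptions(precision=4,suppress=True)
robot.reach([.40,-.30,.34],q(-4))
s=robot.snapshot('wrist');W=cloud(s);save('w4',s['img'])
def sel(lo,hi):
    m=np.all((W>np.array(lo))&(W<np.array(hi)),-1);return W[m]
B=sel([.45,-.45,.006],[.74,-.19,.014])
print('base',cv2.minAreaRect(B[:,:2].astype(np.float32)))
for lo,hi in ((-.45,-.3),(-.3,-.19)):
    k=sel([.45,lo,.03],[.62,hi,.12]);print('post',np.median(k,0),k.max(0),len(k));k=k[k[:,2]>k[:,2].max()-.006];print(cv2.minAreaRect(k[:,:2].astype(np.float32)),k.mean(0),len(k))
print([(d['score'],d['at']) for d in robot.pinpoint(s,'read_spot')[:2]])
c,n=np.cos(np.radians(25.4)),np.sin(np.radians(25.4));x,y=.5113-.034*c,.0063-.034*n
robot.reach([x,y,.15],q(25.4))
hit=robot.move_straight([x,y,.06],speed=.15)
hit=robot.move_straight([x,y,.020],speed=.05,max_force=6)
print(hit,robot.get_state()['tool_pos'])
robot.grasp(40);st=robot.get_state();print(st['finger_gap'],st['grip_force'],st['force'],st['tool_pos'],st['t'])
```

```text
base ((0.529003381729126, -0.3068668246269226), (0.17022937536239624, 0.16537824273109436), 86.26641082763672)
post [ 0.5418 -0.371   0.0842] [ 0.5473 -0.3686  0.1009] 159
((0.5435404181480408, -0.37268152832984924), (0.007356985937803984, 0.007586272433400154), 2.7311761379241943) [ 0.5436 -0.3725  0.0991] 58
post [ 0.5509 -0.2446  0.0847] [ 0.557  -0.2391  0.1015] 162
((0.5533118844032288, -0.24332186579704285), (0.00800187699496746, 0.007201645523309708), 41.4400520324707) [ 0.5531 -0.2434  0.0992] 59
[(0.61, [276.5, 36.7])]
False [ 0.4807 -0.0083  0.0201]
0.034375334288141164 39.93425667285919 [-0.973   0.3123  6.3311] [ 0.4807 -0.0083  0.0204] 21.7917
```

View pics/w4.png

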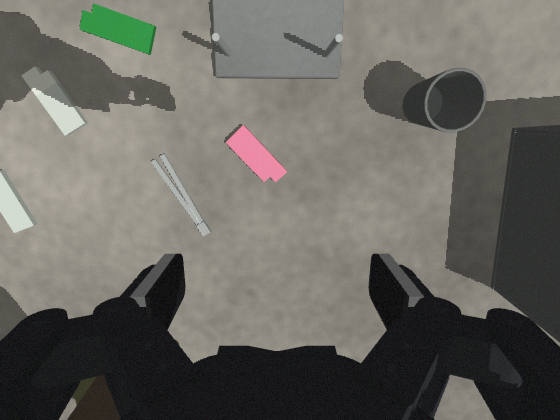

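The two sight post tops are at (216,37) and (339,38), and the plate is gripped at 34 mm. Next: lift, go to a standoff in front of the reader, and measure the plate in the hand.

```bash
cat > m.py <<'E'
from h import *
np.set_printoptions(precision=4,suppress=True)
def plate(n):
    s=robot.snapshot('wrist');W=cloud(s);save(n,s['img']);st=robot.get_state();t=st['tool_pos'];a=np.radians(-4)
    R=np.array([[np.cos(a),np.sin(a)],[-np.sin(a),np.cos(a)]])
    L=W-t;L[...,:2]=L[...,:2]@R.T   # reader-aligned, about TCP
    m=(abs(L[...,2]+.0124)<.012)&(L[...,0]>.012)&(L[...,0]<.12)&(abs(L[...,1])<.05)
    P=L[m];(c,sz,ang)=cv2.minAreaRect(P[:,:2].astype(np.float32))
    top=P[(P[:,2]>np.percentile(P[:,2],20))]
    A=np.c_[top[:,:2],np.ones(len(top))];f=np.linalg.lstsq(A,top[:,2],rcond=None)[0]
    print('rect',c,sz,ang,'xmax',np.percentile(P[:,0],99.5),'topfit',f,'z top at frosted',f@[.065,0,1],len(P))
    print('tcp',t,'rot',st['eef_rot'],'gap',st['finger_gap'],'F',st['force'],'t',st['t'])
E
python3 - <<'E'
from m import *
t=robot.get_state()['tool_pos']
robot.move_straight([t[0],t[1],.20],speed=.15)
a=np.radians(-4);u=np.array([np.cos(a),np.sin(a)]);p=np.array([.5484,-.3081])-u*.145
robot.reach([*p,.20],q(-4))
robot.sleep(.3);plate('w5')
E
```

```text
rect (0.04608861356973648, 0.0003455672413110733) (0.06815175712108612, 0.03611873462796211) 0.22220338881015778 xmax 0.07985311010459932 topfit [ 0.0001 -0.0005 -0.0128] z top at frosted -0.012791467574253038 11708
tcp [ 0.4042 -0.2973  0.2001] rot [-0.0001  0.9994 -0.0342  0.0001] gap 0.03448714019235895 F [ 0.7759 -0.0821 -0.5965] t 24.6417
```

View pics/w5.png

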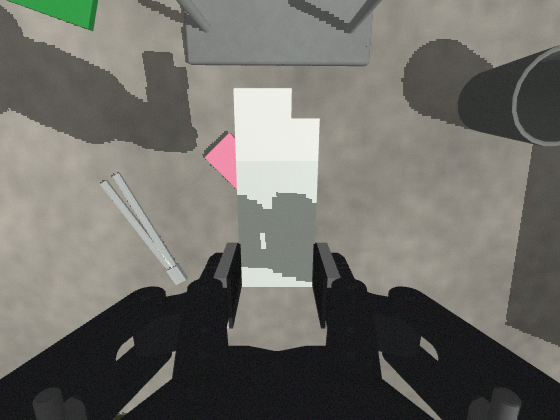

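The plate is level in the grip, notch at (305,103) foremost-right, and the frosted centre is 65 mm ahead of and 16.7 mm below the TCP. Next: lower and slide in.

Run:
```python
from m import *
a=np.radians(-4);u=np.array([np.cos(a),np.sin(a)]);S=np.array([.5484,-.3081])
p=S-u*.145;robot.move_straight([*p,.1167],speed=.12)
p=S-u*.0652;robot.move_straight([*p,.1167],speed=.06)
robot.sleep(.5);plate('w6');print('want',p,.1167)
s=robot.snapshot('wrist');W=cloud(s)
for lo,hi in ((-.45,-.34),(-.275,-.19)):
    m=np.all((W>[.5,lo,.094])&(W<[.6,hi,.108]),-1);k=W[m];print('post',k.mean(0) if len(k) else None,len(k))
s=robot.snapshot('scene');W=cloud(s);m=np.all((W>[.38,.2,.165])&(W<[.65,.45,.2]),-1);print('hang',W[m].mean(0),m.sum())
save('end',np.hstack([cv2.resize(s['img'][150:310,150:440],(725,400))]))
```

```text
rect (0.046006277203559875, -3.675930202007294e-05) (0.03624243661761284, 0.06800956279039383) 89.95100402832031 xmax 0.07972887519902792 topfit [-0.0001  0.0001 -0.0128] z top at frosted -0.012841780510994298 11658
tcp [ 0.4834 -0.3035  0.1167] rot [-0.      0.9994 -0.0349  0.    ] gap 0.0341354568588588 F [-0.2366  0.9639 -0.4743] t 27.5167
want [ 0.4834 -0.3036] 0.1167
post [ 0.544  -0.372   0.0989] 352
post [ 0.5535 -0.244   0.0989] 358
hang [0.507  0.3206 0.1766] 112
```

View pics/end.png

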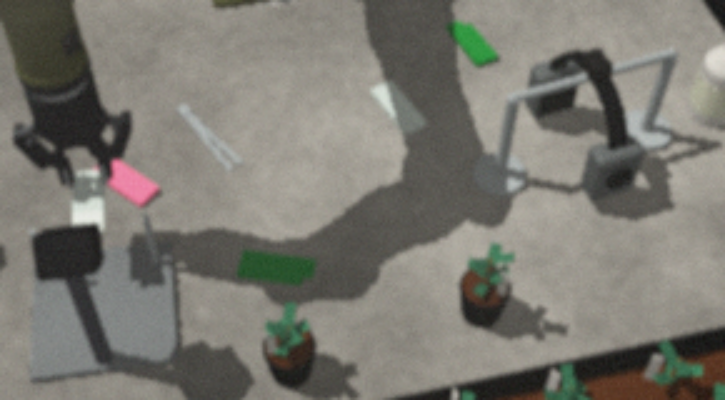

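View pics/w6.png

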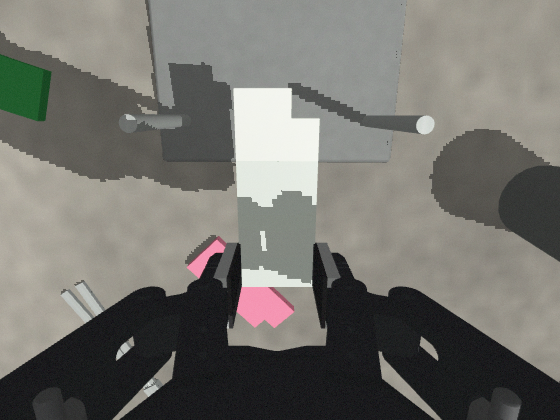

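The plate's frosted part (rows 88–161, centre (277,124)) lies between the post tops at (127,123) and (425,124). The ear defenders hang on the rail with a cup on each side, and the bystanders are untouched. Handing in.

```bash
python3 -c "
from h import *
print(robot.job_done())"
```

```text
the job is handed in; nothing more can be done
None
```

Job handed in at about 28 s: the ear defenders hang by their band on the rail, and the label plate is held level at the reader by its clear end, frosted end foremost and measured within about 1 mm of centre between the post tops.

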